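# Set a soap slicer's telescoping gauge arm to its mark and hold it

## Robot

A 7-joint arm with a two-finger parallel gripper is mounted at the origin on the work surface. World frame = base frame: x ahead of the robot, y to its left, z up, the work surface at z = 0. Lengths are in m, angles in rad, forces in N, time in s.
With the tool pointing down it reaches from about 0.4 to 0.85 m from the base axis. Payload 10.4 kg.
Tool frame: the origin (TCP) lies at the very end of the fingers, on their centre line; the grasp point (between the pads) lies 19 mm behind it; z points along the fingers, y is the line along which they close (so a half turn about z gives the same grasp; the last joint's range is limited). The gripper opens to 85 mm and grips with 20 to 120 N. Pads are 22 mm wide; open, the fingers measure 114 mm over their backs; the gripper's body (76 mm by 85 mm) begins 54 mm behind the grasp point. The pads swing forward as they close: fully open they stand 13 mm farther back than shut.
Start: joints at [-1.243, 0.332, -0.065, 1.46, 0.022, 1.35, -0.088], TCP at [0.215, 0.587, 0.231] pointing down, gripper open.
Joint ranges: [-2.6, 2.6], [-0.5, 2.12], [-1.47, 1.34], [0.16, 2.42], [-1.27, 4.41], [0.06, 2.06], [-2.6, 2.6]. Speed limits (rad/s): [2.22, 2.22, 2.79, 2.79, 3.14, 3.14, 3.14].

## Interface

Orientations are given as a unit quaternion [x, y, z, w].
In Python, from workcell import * gives the robot as it stands.
- The arm moves only by the tool step_arm, never from a script. Its argument "commands" is one flat list of numbers, 7 for each row, row after row: the finger opening in mm, from 0 to 85.4, then the shift along the world's x, y, z as a fraction of full scale, then the turn, a rotation vector about the world's x, y, z as a fraction of full scale. A call has exactly 10 rows; each row is the pose to reach, as a shift and turn from the pose commanded when the call began, turning the shorter way round; what a row does not reach only later rows make up. Full scale, the value 1, is 0.6 m for a shift and pi rad for a turn. A row lasts 1/8 s, in which the tool goes at most 62.5 mm and 10.7 degrees, less where a joint would pass 70% of its speed; a pose out of reach is approached as far as the arm can. A call with a number of a shift or a turn outside -1 to 1 is refused whole. A call with a gripper value outside its range is refused whole. The fingers move at their own pace and stop on an object; "squeeze" is the grip in N (left out, the last holds). Time passes only in rows, so rows that repeat a pose let the fingers close, or fill a call up. It gives the time, the measured TCP pose, the force, the opening and the grip force at its end, in the units of the state.
- get_obs(): the state, without advancing time (a new reading comes with each control period).
- camera(name): name is "scene" or "top"; returns the picture (480x640x3 uint8, red, green, blue); there is no depth.
- camera_params(name): a dict with "mtx" (3x3 intrinsics, pixels), "extrinsics" (4x4, takes a point from world to camera coordinates). Camera axes: x right, y down, z forward; pixel columns grow to the right and rows downward; lengths in m; the calibration is good to about 2 mm. A picture is of the moment at which its call begins. camera_params takes no time and is no camera call.
- hand_in(): hands the job in; it is judged then, once.
The state is a dict: "clock": time; "joint_pos": joint angles; "joint_velocities": joint speeds; "tau": joint torques, N m; "position": TCP position; "ee_rot": TCP orientation; "ft_force": force on the tool from outside, world axes, zero at the start; "torque": the same for the moment, N m; "grip_width": opening from 0.0 (shut) to 1.0 (fully open); "grasp_force": force on a finger pad.
Only numpy, scipy, OpenCV 4.12 (cv2) and the standard library are available. Lean on these libraries where they do the work, as an engineer would, in place of code of your own. Each camera call takes 0.05 s, during which the arm holds its last target. There are 200 camera calls.

## Task

Set the bar width on the soap slicer: push the red lock button all the way in to free the telescoping gauge arm, then take the arm by its blue grip post and draw it out until its green pointer stands level with the red rider clip on the scale. A spring pulls the arm back in when let go, so finish while still holding the post there, pointer on the mark, ready for the cut. Do not shift the rider, and do not knock the jars, bottles, soap loaf or beaker about.

Things in the scene. Friction and masses are not known exactly. Their poses are not given: they have to be found in the camera images.
- slicer: Soap slicer, fixed where it stands. Origin on the table under the mouth of its grey housing, z up; +x is the way the arm extends. In mm: wooden deck x -210 to 260, 140 wide, 12 thick; housing x -100 to 0, y -22 to 22, top at 62; steel cutting arch across the deck at x 245, 82 high; white scale with ticks each 10 along x 30 to 190, y 46 to 66, top at 15.
- lock_button (a joint): Travel of the red lock button in m: 0 up (locked, as at the start), 0.007 fully in. It moves straight down, needs about 3 N and stays where it is left. The arm is free once it is in by more than 5 mm; until then the arm cannot be drawn out.
- lock_button_top (a point): Centre of the flat top of the red lock button on top of the housing: 28 mm across, at 76 mm height when up, 69 mm when fully in; 50 mm behind the housing's mouth, 100 mm from the grip post as it stands at the start.
- gauge_arm (a joint): How far the telescoping arm is drawn out, in m: 0 fully in (start), 0.13 at its end stop. It slides level along the slicer's +x. Once unlocked a spring pulls it back in with 3 to 5 N. At its end it carries an aluminium stop plate (8 mm along x, 70 mm along y, 14 to 55 mm above the table) with the blue grip post on top.
- grip_post (a point): Point on the axis of the upright blue grip post, 83 mm above the table, 23 mm below the post's top: a good height to pinch it from above, across y. Post 18 x 18 mm, sides parallel to the slicer's axes, 54 to 106 mm above the table, free on both y sides; at the start 50 mm in front of the housing's mouth.
- pointer_tip (a point): Tip of the small green pointer that sticks out of the stop plate on its +y side over the edge of the scale, 23 mm above the table; in line with the post and the middle of the plate, 52 mm to the side.
- rider (a joint): Place of the red rider clip along the scale, in m, counted as the arm is: the pointer stands level with it when joint gauge_arm has this same value (0.04 to 0.10). It slides stiffly and must be left alone.
- rider_mark (a point): Top of the red rider clip (a bar 4 mm wide along the scale, 26 mm across it), 23 mm above the table; axes as the slicer's. The pointer is on the mark when both lie at the same slicer x.
- jar_red: Red. It stands on the slicer's deck, behind the housing. Loose jar of colour, 55 mm across the white lid, 46 mm tall, origin under its centre. Bystander.
- jar_yellow: Yellow. Loose jar of colour, 55 mm across the white lid, 46 mm tall, origin under its centre. Bystander.
- jar_blue: Blue. Loose jar of colour, 55 mm across the white lid, 46 mm tall, origin under its centre. Bystander.
- bottle_a: Loose amber bottle with black cap and paper label, 60 mm across, 150 mm tall, origin under its centre. Bystander.
- bottle_b: Loose amber bottle with black cap and paper label, 60 mm across, 150 mm tall, origin under its centre. Bystander.
- bottle_c: Loose amber bottle with black cap and paper label, 54 mm across, 130 mm tall, origin under its centre. Bystander.
- loaf: Soap loaf in a lavender mould, 90 x 200 x 70 mm high, origin under its centre. Bystander.
- beaker: Small glass beaker on the black balance, 54 mm across, 60 mm tall, its foot 26 mm above the table; origin under its centre. Bystander.

How it is judged:
By the outcome, as a careful person would: the job done as asked, in the order asked, and still so for the second after the job is handed in, while the arm keeps its last pose, push and grip.
It also fails if it takes over 45 s, if anything falls off the work surface, if the arm or the gripper's body presses on something with over 40 N, if the wrist force passes 120 N, or if a joint passes its speed limit or range.

## Working session

There is one attempt and no reset: what is moved stays moved. The work goes in short steps, Python scripts to look and compute and a tool call to move; the robot and the scene stay as the last step left them, time stands still between calls to the robot, and variables do not carry over. Pictures are saved under pics/ and viewed, at most 10 in all, crops included, and the job is handed in when it is done.

Besides the shell and the picture viewer there is one more tool, called after "Request:" by a JSON object that holds its "fn" and its "kwargs", one argument or row to a line. step_arm: Moves the arm, as the interface text tells. Its arguments: {"type":"object","properties":{"commands":{"type":"array","items":{"type":"number"}},"squeeze":{"type":"number"}},"required":["commands"]}

```bash
mkdir -p pics; python3 - <<'E'
from workcell import *
import cv2
for n in("scene","top"):
    cv2.imwrite(f"pics/{n}0.png",camera(n)[:,:,::-1]); p=camera_params(n); print(p["mtx"],p["extrinsics"])
o=get_obs(); print(o["clock"],o["position"],o["ee_rot"],o["ft_force"])
E
```

```text
[[435.97034302   0.         318.91835677]
 [  0.         435.97034302 235.53277442]
 [  0.           0.           1.        ]] [[-0.0888001   0.99596188 -0.01320909  0.0132171 ]
 [ 0.72048685  0.05507053 -0.69127848 -0.31921054]
 [-0.68775958 -0.07090258 -0.7224677   1.4785806 ]
 [ 0.          0.          0.          1.        ]]
[[524.87986361   0.         316.11283334]
 [  0.         524.87986361 245.85054827]
 [  0.           0.           1.        ]] [[-6.18153534e-03 -9.99979215e-01 -1.83270039e-03  6.61623779e-03]
 [-9.90597085e-01  6.37400579e-03 -1.36663046e-01  5.18836046e-01]
 [ 1.36671887e-01  9.70680214e-04 -9.90615896e-01  1.41126304e+00]
 [ 0.00000000e+00  0.00000000e+00  0.00000000e+00  1.00000000e+00]]
0.1 [0.21464754 0.58662016 0.23059086] [ 1.74474128e-01  9.84661545e-01 -6.41364304e-04 -9.22016796e-05] [ 0.32097887 -0.28847539 -0.16649844]
```

View pics/scene0.png

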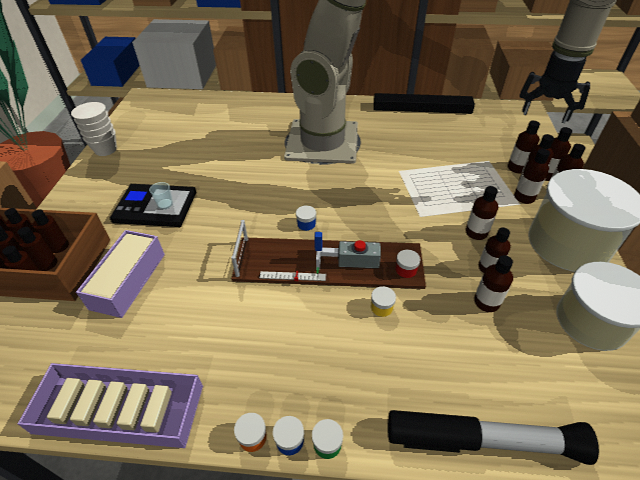

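View pics/top0.png

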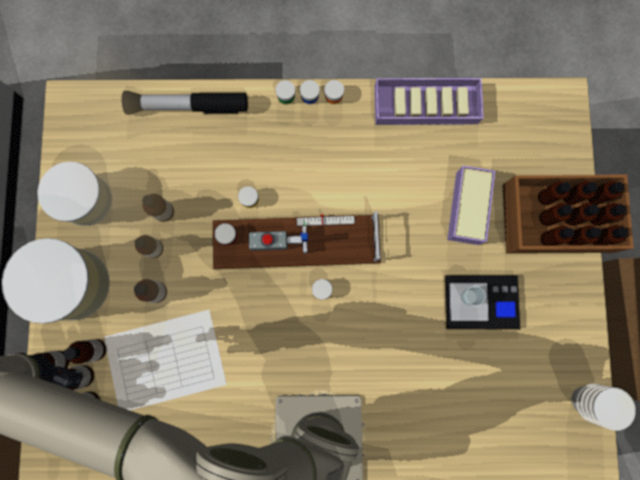

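The slicer's +x runs toward world −y: in the top view the button is at about (267,239), the post at (305,237) and the scale at x 297–354, y 220. Next I'll zoom in and segment by colour.

```bash
cat > h.py <<'E'
import numpy as np, cv2
from workcell import *
def ray(n,uv,z):
    p=camera_params(n); E=p["extrinsics"]; R=E[:3,:3]; t=E[:3,3]
    c=-R.T@t; d=R.T@np.linalg.inv(p["mtx"])@np.array([uv[0],uv[1],1.]); return c+d*(z-c[2])/d[2]
def proj(n,X):
    p=camera_params(n); q=p["extrinsics"][:3]@np.append(X,1); q=p["mtx"]@q; return q[:2]/q[2]
def blobs(im,box):
    x0,y0,x1,y1=box; hsv=cv2.cvtColor(im[y0:y1,x0:x1],cv2.COLOR_RGB2HSV); H,S,V=hsv[...,0],hsv[...,1],hsv[...,2]
    for nm,m in dict(red=((H<6)|(H>174))&(S>150)&(V>90),green=(H>45)&(H<80)&(S>90)&(V>50),blue=(H>100)&(H<125)&(S>130)&(V>60)).items():
        k,_,st,ce=cv2.connectedComponentsWithStats(m.astype(np.uint8))
        for i in range(1,k):
            if st[i,4]>=3: yield nm,st[i]+np.array([x0,y0,0,0,0]),ce[i]+[x0,y0]
E
python3 - <<'E'
from h import *
for n,b in(("scene",(195,205,440,320)),("top",(205,190,385,280))):
    im=cv2.cvtColor(cv2.imread(f"pics/{n}0.png"),cv2.COLOR_BGR2RGB)
    for nm,st,c in blobs(im,b): print(n,nm,st,c.round(1),[ray(n,c,z)[:2].round(4) for z in(.023,.076,.106)])
    x0,y0,x1,y1=b; s=3 if n=="scene" else 4
    cv2.imwrite(f"pics/{n}0c.png",cv2.resize(im[y0:y1,x0:x1,::-1],None,fx=s,fy=s,interpolation=cv2.INTER_CUBIC))
E
```

```text
scene red [355 240  11  11  90] [360.2 245. ] [array([0.4884, 0.1367]), array([0.5372, 0.1349]), array([0.5648, 0.1339])]
scene red [407 268  11  10  55] [412.2 272.6] [array([0.5691, 0.2637]), array([0.6127, 0.2538]), array([0.6374, 0.2482])]
scene red [294 271   4  10  20] [296.1 275.5] [array([ 0.5999, -0.0147]), array([ 0.6415, -0.0067]), array([ 0.6651, -0.0022])]
scene green [316 267   3   7  15] [317.3 269.9] [array([0.5785, 0.0346]), array([0.6215, 0.0394]), array([0.6459, 0.0421])]
scene blue [298 220  17  11 121] [306.4 225.2] [array([ 0.4272, -0.0086]), array([ 0.48  , -0.0011]), array([0.5098, 0.0032])]
scene blue [315 232   7  19 131] [318.  240.9] [array([0.4822, 0.0276]), array([0.5314, 0.0329]), array([0.5592, 0.0358])]
top red [321 215   2   2   3] [321.7 215.3] [array([ 0.6069, -0.0127]), array([ 0.5964, -0.0122]), array([ 0.5905, -0.0119])]
top red [262 234  11  10  83] [267.1 238.7] [array([0.5415, 0.1399]), array([0.5335, 0.1348]), array([0.5289, 0.132 ])]
top blue [300 233   8   8  49] [304.1 236.3] [array([0.5477, 0.0367]), array([0.5394, 0.0355]), array([0.5347, 0.0347])]
```

View pics/scene0c.png

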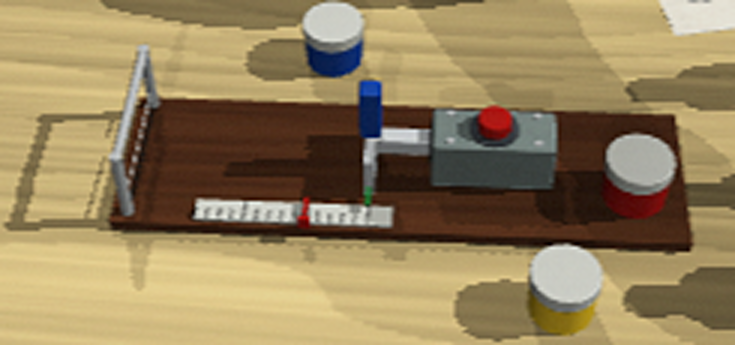

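View pics/top0c.png

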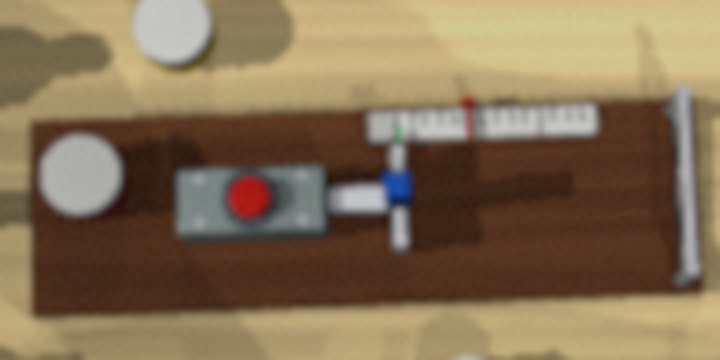

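Both crops show the same layout: rider at scene (296,275), pointer (317,270), button (360,245). The rider is about 50 mm past the pointer. Fitting the slicer pose and rider value jointly.

```bash
cat > fit.py <<'E'
from h import *
from scipy.optimize import least_squares
def T(x,y,yaw): 
    return lambda X: np.array([x+np.cos(yaw)*X[0]-np.sin(yaw)*X[1], y+np.sin(yaw)*X[0]+np.cos(yaw)*X[1], X[2]])
def t(u,v): return (205+(u+.5)/4-.5,190+(v+.5)/4-.5)
def s(u,v): return (195+(u+.5)/3-.5,205+(v+.5)/3-.5)
O=[("top",t(32,122),(-210,70,12)),("top",t(35,315),(-210,-70,12)),("top",t(700,292),(260,-70,12)),("top",t(690,102),(260,70,12)),
("scene",s(691,246),(-210,70,12)),("scene",s(677,116),(-210,-70,12)),("scene",s(110,220),(260,70,12)),
("top",(267.1,238.5),(-50,0,75)),("scene",(360.2,244.7),(-50,0,74)),("top",(304.1,236.3),(50,0,104)),("scene",s(370,82),(50,0,106)),
("scene",(317.3,269.9),(50,50,23)),("scene",(296.2,274.5),("r",56,22)),("top",t(469,103),("r",69,20)),("top",t(470,122),("r",56,23))]
def f(p):
    r=[]
    for n,uv,X in O:
        X=np.array([50+p[3]*1000 if a=="r" else a for a in X])/1000.
        r+=list(proj(n,T(*p[:3])(X))-uv)
    return np.array(r)
if __name__=="__main__":
    S=least_squares(f,[.54,.085,-1.55,.05],loss="soft_l1"); print(S.x.round(4)); print(f(S.x).reshape(-1,2).round(1).tolist())
    g=T(*S.x[:3])
    print(g((-.05,0,.076)),g((.05,0,.083)),g((.05+S.x[3],0,.083)))
E
python3 fit.py
```

```text
[ 0.5347  0.0845 -1.5463  0.0502]
[[-0.4, -0.8], [-1.0, 0.4], [1.3, 0.9], [1.5, -0.9], [1.1, -0.3], [0.1, -0.2], [-0.4, -0.1], [0.2, 0.3], [-0.2, -0.3], [0.1, -0.3], [0.3, 1.6], [0.1, 2.4], [0.4, -0.9], [0.3, 0.4], [0.2, 0.0]]
[0.53346859 0.13444152 0.076     ] [0.53591511 0.03447145 0.083     ] [ 0.53714406 -0.01574608  0.083     ]
```

Request:
{"fn": "step_arm", "kwargs": {
  "commands": [0,0.053,-0.075,0,0,0,-0.038,0,0.106,-0.151,0,0,0,-0.076,0,0.159,-0.226,0,0,0,-0.114,0,0.212,-0.301,0,0,0,-0.152,0,0.265,-0.377,0,0,0,-0.19,0,0.319,-0.452,0,0,0,-0.228,0,0.372,-0.528,0,0,0,-0.266,0,0.425,-0.603,0,0,0,-0.304,0,0.478,-0.678,0,0,0,-0.342,0,0.531,-0.754,0,0,0,-0.381]
}}

```text
clock: 1.35
position: [0.534, 0.133, 0.2312]
ee_rot: [0.7, 0.714, 0.0, -0.0]
ft_force: [-0.2, 1.7, 0.2]
grip_width: -0.003
grasp_force: 0.0
```

```bash
python3 - <<'E'
from workcell import *
from scipy.spatial.transform import Rotation as R
o=get_obs(); print(o["clock"],o["position"],R.from_quat(o["ee_rot"]).as_matrix().round(3),o["ft_force"],o["joint_pos"].round(2) if hasattr(o["joint_pos"],'round') else o["joint_pos"],o["grip_width"])
E
```

```text
1.35 [0.53398539 0.13303934 0.23121531] [[-0.019  1.    -0.   ]
 [ 1.     0.019  0.   ]
 [ 0.    -0.    -1.   ]] [-0.21513577  1.69586698  0.15893656] [-0.7   0.17  0.42  1.68 -0.07  1.31 -0.25] -0.0028596234068045015
```

Request:
{"fn": "step_arm", "kwargs": {
  "commands": [0,0,0.001,-0.06,0,0,0,0,0,0.001,-0.12,0,0,0,0,0,0.001,-0.18,0,0,0,0,0,0.001,-0.22,0,0,0,0,0,0.001,-0.243,0,0,0,0,0,0.001,-0.255,0,0,0,0,0,0.001,-0.262,0,0,0,0,0,0.001,-0.267,0,0,0,0,0,0.001,-0.271,0,0,0,0,0,0.001,-0.271,0,0,0]
}}

```text
clock: 2.6
position: [0.5337, 0.1352, 0.0692]
ee_rot: [0.699, 0.715, 0.0, 0.0]
ft_force: [-2.0, -0.9, 4.2]
grip_width: -0.002
grasp_force: 1.8
```

Request:
{"fn": "step_arm", "kwargs": {
  "commands": [0,0,0,-0.002,0,0,0,0,0,0,-0.004,0,0,0,0,0,0,-0.006,0,0,0,0,0,0,-0.006,0,0,0,0,0,0,-0.006,0,0,0,0,0,0,-0.006,0,0,0,0,0,0,-0.006,0,0,0,0,0,0,-0.006,0,0,0,0,0,0,-0.006,0,0,0,0,0,0,-0.006,0,0,0]
}}

```text
clock: 3.85
position: [0.534, 0.1353, 0.0686]
ee_rot: [0.699, 0.715, 0.001, -0.0]
ft_force: [-16.5, -4.5, 39.4]
grip_width: -0.001
grasp_force: 20.1
```

The force rose to 39 N at z 0.0686, so the button is fully in. Next I retreat, open the fingers and move down around the post.

Request:
{"fn": "step_arm", "kwargs": {
  "commands": [0,0,0,0.05,0,0,0,30,0,0,0.143,0,0,0,60,0.003,-0.08,0.143,0,0,0,60,0.003,-0.167,0.143,0,0,0,60,0.003,-0.167,0.143,0,0,0,60,0.003,-0.167,0.11,0,0,0.001,60,0.003,-0.167,0.07,0,0,0.001,60,0.003,-0.167,0.04,0,0,0.001,60,0.003,-0.167,0.02,0,0,0.001,60,0.003,-0.167,0.003,0,0,0.001]
}}

```text
clock: 5.1
position: [0.5354, 0.0352, 0.0665]
ee_rot: [0.698, 0.716, 0.0, 0.0]
ft_force: [0.2, 0.7, 0.7]
grip_width: 0.702
grasp_force: 0.0
```

```bash
python3 - <<'E'
from h import *
a=camera("scene"); b=camera("top"); print(get_obs()["position"],get_obs()["ft_force"])
A=cv2.resize(a[200:310,200:440],None,fx=3.3,fy=3.3,interpolation=cv2.INTER_CUBIC)[:300]
B=cv2.resize(b[190:280,205:385],None,fx=3.3,fy=3.3,interpolation=cv2.INTER_CUBIC)
c=np.zeros((600,795,3),np.uint8); c[:A.shape[0],:A.shape[1]]=A; c[303:600,:B.shape[1]]=B[:297,:795]
cv2.imwrite("pics/g1.png",c[:,:,::-1])
E
```

```text
[0.53475825 0.03500273 0.06609634] [ 0.82288559 -0.9116168   1.39932073]
```

View pics/g1.png

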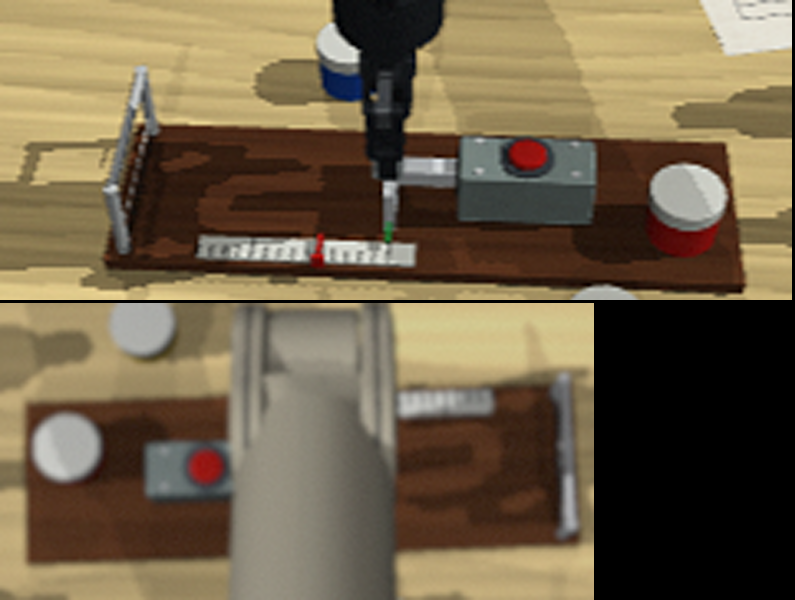

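The button is down, at about (528,155) in the upper panel. The fingers straddle the post, and the scene camera can see both pointer (388,232) and rider (318,248). Gripping now.

Request:
{"fn": "step_arm", "kwargs": {
  "commands": [0,0,0,0,0,0,0,0,0,0,0,0,0,0,0,0,0,0,0,0,0,0,0,0,0,0,0,0,0,0,0,0,0,0,0,0,0,0,0,0,0,0,0,0,0,0,0,0,0,0,0,0,0,0,0,0,0,0,0,0,0,0,0,0,0,0,0,0,0,0],
  "squeeze": 50
}}

```text
clock: 6.45
position: [0.5371, 0.0351, 0.0679]
ee_rot: [0.698, 0.716, 0.002, 0.001]
ft_force: [8.7, -0.6, -3.8]
grip_width: 0.203
grasp_force: 53.3
```

Request:
{"fn": "step_arm", "kwargs": {
  "commands": [0,0.002,0,0,0,0,0,0,0.002,-0.006,0,0,0,0,0,0.002,-0.014,0,0,0,0,0,0.003,-0.022,0,0,0,0,0,0.003,-0.03,0,0,0,0,0,0.003,-0.038,0,0,0,0,0,0.003,-0.046,0,0,0,0,0,0.003,-0.054,0,0,0,0,0,0.004,-0.067,0,0,0,0,0,0.004,-0.067,0,0,0]
}}

```text
invalid input
```

```bash
cat > m.py <<'E'
from h import *
from fit import T
import sys
g=T(.5347,.0845,-1.5463); d=np.array([np.cos(-1.5463),np.sin(-1.5463)])
ims=[camera("scene") for _ in range(2)]; im=ims[-1]; o=get_obs(); print(o["position"],o["ft_force"])
for nm,st,c in blobs(im,(230,255,340,290)):
    X=ray("scene",c,.023)[:2]; print(nm,st,c.round(2),"slicer x",((X-[.5347,.0845])@d).round(4))
cv2.imwrite(sys.argv[1],cv2.resize(im[245:295,220:350,::-1],None,fx=6,fy=6,interpolation=cv2.INTER_CUBIC))
E
python3 m.py pics/p1.png
```

```text
[0.53715296 0.03503368 0.06786153] [ 8.79686145 -0.11370646 -3.66329196]
red [294 271   4  10  20] [296.1 275.5] slicer x 0.1007
green [316 267   3   7  13] [317.31 270.15] slicer x 0.0508
```

View pics/p1.png

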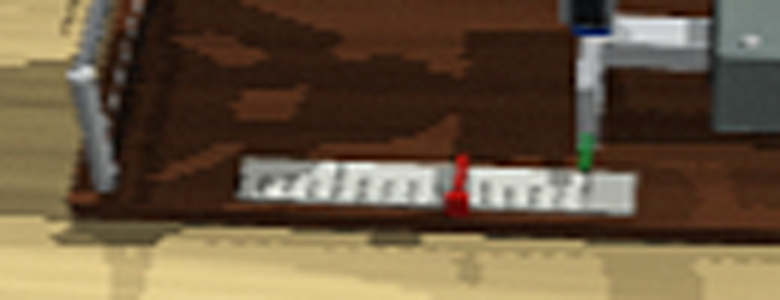

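The call was refused because of a miscounted list, so nothing moved. The picture shows the pointer at (585,150) and the rider at (458,185) in the crop. Resending.

Request:
{"fn": "step_arm", "kwargs": {
  "commands": [0,0.002,0,0,0,0,0,0,0.002,-0.006,0,0,0,0,0,0.002,-0.014,0,0,0,0,0,0.003,-0.022,0,0,0,0,0,0.003,-0.03,0,0,0,0,0,0.003,-0.038,0,0,0,0,0,0.003,-0.046,0,0,0,0,0,0.003,-0.054,0,0,0,0,0,0.004,-0.062,0,0,0,0,0.004,-0.067,0,0,0,0]
}}

```text
invalid input
```

```bash
python3 m.py pics/p2.png
```

```text
[0.53717512 0.03507723 0.06787188] [ 9.10974115 -0.46445834 -4.48763803]
red [294 271   4  10  20] [296.1 275.5] slicer x 0.1007
green [316 267   3   7  16] [317.19 269.88] slicer x 0.0512
```

View pics/p2.png

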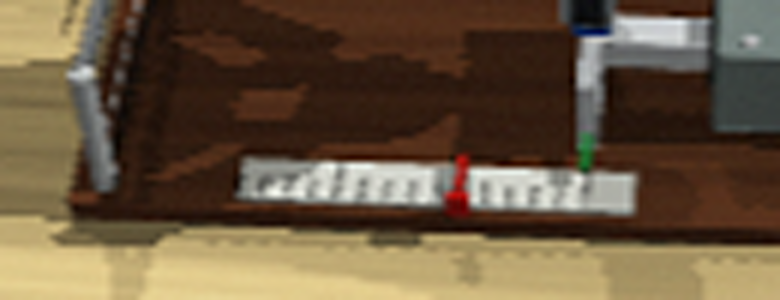

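Request:
{"fn": "step_arm", "kwargs": {
  "commands": [0,0.002,0.0,0,0,0,0,0,0.002,-0.006,0,0,0,0,0,0.002,-0.014,0,0,0,0,0,0.003,-0.022,0,0,0,0,0,0.003,-0.03,0,0,0,0,0,0.003,-0.038,0,0,0,0,0,0.003,-0.046,0,0,0,0,0,0.003,-0.054,0,0,0,0,0,0.004,-0.062,0,0,0,0,0,0.004,-0.067,0,0,0,0]
}}

```text
clock: 7.9
position: [0.5384, -0.0046, 0.0678]
ee_rot: [0.698, 0.717, 0.001, 0.0]
ft_force: [3.2, 5.1, 6.3]
grip_width: 0.205
grasp_force: 54.6
```

```bash
python3 m.py pics/p3.png
```

```text
[ 0.53842184 -0.00489814  0.06778733] [2.1336908  3.03316403 6.13977909]
red [294 271   4  10  20] [296.1 275.5] slicer x 0.1007
green [300 267   3   6  13] [300.62 269.46] slicer x 0.0916
```

The arm follows the hand; the pointer moved 40 mm. Measuring the remaining gap at subpixel level, row by row along both bars.

```bash
cat > sub.py <<'E'
from h import *
d=np.array([np.cos(-1.5463),np.sin(-1.5463)]); n=np.array([-d[1],d[0]])
im=np.mean([camera("scene").astype(float) for _ in range(4)],0); o=get_obs(); print(o["clock"],o["position"],o["ft_force"])
R,G,B=im[...,0],im[...,1],im[...,2]
for nm,W,(c0,c1) in(("red",R-np.maximum(G,B),(288,304)),("green",G-np.maximum(R,B),(286,312))):
    for v in range(264,283):
        w=W[v,c0:c1]-0; w=np.where(w>(45 if nm=="red" else 20),w,0)
        if w.sum()>60:
            u=(w*np.arange(c0,c1)).sum()/w.sum(); X=ray("scene",(u,v),.023)[:2]-[.5347,.0845]
            print(nm,v,round(u,2),int(w.sum()),"x %.4f y %.4f"%(X@d,X@n))
E
python3 sub.py
```

```text
8.2 [ 0.53841367 -0.00465606  0.06779992] [2.27758138 3.24998291 5.96687477]
red 271 296.76 327 x 0.1005 y 0.0488
red 272 296.52 245 x 0.1008 y 0.0519
red 273 296.53 204 x 0.1005 y 0.0550
red 274 296.44 216 x 0.1004 y 0.0581
red 275 296.3 210 x 0.1004 y 0.0612
red 276 296.0 116 x 0.1008 y 0.0643
red 277 295.63 565 x 0.1014 y 0.0674
red 278 295.73 385 x 0.1009 y 0.0704
red 279 295.73 299 x 0.1006 y 0.0734
red 280 295.99 372 x 0.0996 y 0.0764
green 267 300.98 130 x 0.0915 y 0.0357
green 268 300.85 154 x 0.0915 y 0.0389
green 269 300.88 143 x 0.0911 y 0.0420
green 270 300.87 132 x 0.0908 y 0.0451
green 271 300.59 112 x 0.0912 y 0.0483
green 272 300.68 69 x 0.0907 y 0.0514
```

View pics/p3.png

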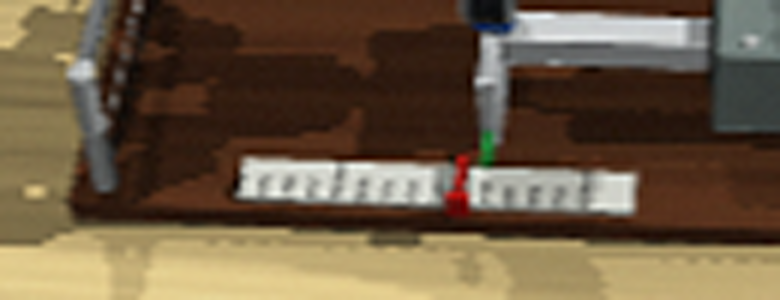

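Pointer at (487,150), rider at (458,185) in the crop; the gap is about 9.5 mm. Most of it now, slowly.

Request:
{"fn": "step_arm", "kwargs": {
  "commands": [0,0.0,-0.002,0,0,0,0,0,0.0,-0.004,0,0,0,0,0,0.0,-0.006,0,0,0,0,0,0.0,-0.008,0,0,0,0,0,0.0,-0.01,0,0,0,0,0,0.0,-0.012,0,0,0,0,0,0.0,-0.013,0,0,0,0,0,0.0,-0.013,0,0,0,0,0,0.0,-0.013,0,0,0,0,0,0.0,-0.013,0,0,0,0]
}}

```text
clock: 9.45
position: [0.5386, -0.0123, 0.0678]
ee_rot: [0.698, 0.717, 0.001, 0.0]
ft_force: [3.8, 4.5, 5.0]
grip_width: 0.203
grasp_force: 54.4
```

```bash
python3 sub.py
```

```text
9.65 [ 0.53865812 -0.01224612  0.06782237] [3.98006412 3.63569172 4.39794637]
red 271 296.0 67 x 0.1024 y 0.0489
red 272 296.0 81 x 0.1021 y 0.0520
red 273 296.54 213 x 0.1005 y 0.0550
red 274 296.42 212 x 0.1004 y 0.0581
red 275 296.3 209 x 0.1004 y 0.0612
red 276 296.0 116 x 0.1008 y 0.0643
red 277 295.63 566 x 0.1014 y 0.0674
red 278 295.74 386 x 0.1008 y 0.0704
red 279 295.73 301 x 0.1006 y 0.0734
red 280 295.98 373 x 0.0997 y 0.0764
green 267 297.81 148 x 0.0992 y 0.0361
green 268 297.61 110 x 0.0994 y 0.0393
green 269 297.8 154 x 0.0986 y 0.0424
green 270 297.57 128 x 0.0989 y 0.0456
green 271 297.65 112 x 0.0984 y 0.0487
```

Request:
{"fn": "step_arm", "kwargs": {
  "commands": [0,0.0,-0.001,0,0,0,0,0,0.0,-0.002,0,0,0,0,0,0.0,-0.003,0,0,0,0,0,0.0,-0.003,0,0,0,0,0,0.0,-0.003,0,0,0,0,0,0.0,-0.003,0,0,0,0,0,0.0,-0.003,0,0,0,0,0,0.0,-0.003,0,0,0,0,0,0.0,-0.003,0,0,0,0,0,0.0,-0.003,0,0,0,0]
}}

```text
clock: 10.9
position: [0.5387, -0.014, 0.0678]
ee_rot: [0.697, 0.717, 0.001, 0.001]
ft_force: [4.6, 3.5, 4.7]
grip_width: 0.202
grasp_force: 54.4
```

```bash
python3 sub.py; python3 - <<'E'
from h import *
from fit import T
g=T(.5347,.0845,-1.5463)
for y in(35,40,46,52,58,64,69): print(y,proj("scene",g((.1,y/1000,.023))).round(2))
im=camera("scene"); cv2.imwrite("pics/p4.png",cv2.resize(im[255:290,270:330,::-1],None,fx=12,fy=12,interpolation=cv2.INTER_NEAREST))
E
```

```text
11.1 [ 0.53869905 -0.01401274  0.06781863] [3.33730393 3.66566821 5.02427636]
red 273 296.56 181 x 0.1004 y 0.0550
red 274 296.42 214 x 0.1004 y 0.0581
red 275 296.3 209 x 0.1004 y 0.0612
red 276 296.0 117 x 0.1008 y 0.0643
red 277 295.63 564 x 0.1014 y 0.0674
red 278 295.74 384 x 0.1008 y 0.0704
red 279 295.74 304 x 0.1005 y 0.0734
red 280 295.99 371 x 0.0996 y 0.0764
green 267 297.48 96 x 0.1000 y 0.0362
green 268 297.03 131 x 0.1008 y 0.0394
green 269 297.01 163 x 0.1005 y 0.0425
green 270 296.95 136 x 0.1004 y 0.0457
green 271 297.3 98 x 0.0992 y 0.0487
35 [297.54 266.64]
40 [297.34 268.21]
46 [297.1  270.12]
52 [296.85 272.04]
58 [296.6  273.97]
64 [296.36 275.92]
69 [296.15 277.56]
```

View pics/p4.png

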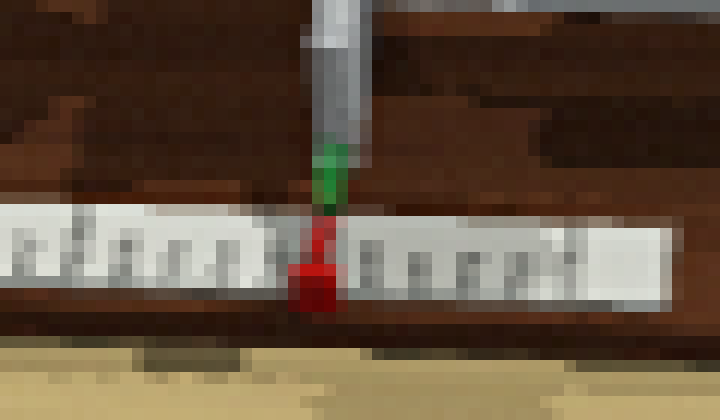

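Pointer (330,180) and rider (318,240) are aligned in the crop to within about 0.4 mm. A final nudge, then hand in while holding.

Request:
{"fn": "step_arm", "kwargs": {
  "commands": [0,0,-0.0007,0,0,0,0,0,0,-0.0007,0,0,0,0,0,0,-0.0007,0,0,0,0,0,0,-0.0007,0,0,0,0,0,0,-0.0007,0,0,0,0,0,0,-0.0007,0,0,0,0,0,0,-0.0007,0,0,0,0,0,0,-0.0007,0,0,0,0,0,0,-0.0007,0,0,0,0,0,0,-0.0007,0,0,0,0]
}}

```text
clock: 12.4
position: [0.5387, -0.0144, 0.0678]
ee_rot: [0.697, 0.717, 0.001, 0.001]
ft_force: [3.8, 3.8, 4.3]
grip_width: 0.204
grasp_force: 54.4
```

```bash
python3 sub.py; python3 -c "
from workcell import *
print(hand_in())"
```

```text
12.6 [ 0.53871629 -0.01440698  0.06781142] [4.30743361 4.20127532 4.8248695 ]
red 273 296.56 182 x 0.1004 y 0.0550
red 274 296.42 214 x 0.1004 y 0.0581
red 275 296.3 210 x 0.1004 y 0.0612
red 276 296.0 117 x 0.1008 y 0.0643
red 277 295.62 567 x 0.1014 y 0.0674
red 278 295.74 385 x 0.1008 y 0.0704
red 279 295.73 301 x 0.1005 y 0.0734
red 280 295.98 372 x 0.0997 y 0.0764
green 267 297.0 131 x 0.1012 y 0.0362
green 268 296.87 155 x 0.1012 y 0.0394
green 269 296.96 122 x 0.1007 y 0.0425
green 270 296.78 166 x 0.1008 y 0.0457
green 271 296.52 146 x 0.1011 y 0.0488
the job is handed in; nothing more can be done
None
```

I handed the job in at about 12.6 s: the lock button is fully in, and the arm is drawn out about 49.5 mm and still gripped by the post. The pointer reads within about 0.5 mm of the rider in the camera image. The rider did not move, and I saw no contact with the jars, bottles, loaf or beaker.

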